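# Stroke a placement-machine slide and park it on its tight spot

### The job

This slide from the placement machine has a tight spot somewhere on its rail that can only be felt. Gently run the carriage home against the rubber stop at the motor end, then stroke it through its full travel to the rubber stop at the other end, without ramming either stop, and finally bring it back and leave it standing, let go, on the middle of the tight spot, so that I can see where to clean the rail. A slight roughness elsewhere on the rail is not what I mean, and leave the other things on the bench alone.

Things in the scene. Friction and masses are not known exactly. Their poses are not given: they have to be found in the camera images.
- axis: the slide unit, fixed to the bench: flat aluminium base 90 x 410 x 20 mm, rail along its middle, an end bracket (15 mm thick, 52 mm high) near each end, motor beyond one of them. Origin: bench height, under mid travel. Its y axis runs along the rail from the motor end to the far end, x across, z up; rail at x = 0. Base from y = -225 to +185 mm, brackets at y = -170..-155 and +155..+170 mm
- motor (a point): middle of the top of the small square motor (black with bright end caps, 42 mm, 52 mm high, its pulley reaches 64 mm) that marks the motor end of the slide; the drive belt is off
- travel (a joint): carriage position, m: 0 just touching the motor-end stop, 0.220 just touching the far stop; grows along +y of axis. Dry drag of 2 N all along; a slight roughness (stretch of 20 mm) somewhere adds 3 N; the tight spot, its middle between 0.03 and 0.19, is a stretch of about 22 mm that adds 7 to 11 N, most in the first half as one enters it. They may lie close together. It stays where let go
- web (a point): middle of the top edge of the carriage's upright bracket plate, 97 mm above the bench, over the rail; rides with the carriage, axes as axis. The plate is 10 mm thick along the rail, 56 mm wide across it, stands 56 to 97 mm above the bench at the carriage's middle; push either face, or take it between the fingers from above. At its foot a flange reaches 18 mm either side, with screw heads up to 59 mm
- carriage: the carriage, 0.6 kg: dark runner block on the rail, aluminium plate 66 mm along the rail x 70 mm across (top 52 mm above the bench), upright bracket on it. Origin: on the rail's centre line at bench height under the bracket; axes as axis
- rail: ground steel rail 15 mm wide, 308 mm long, top 32 mm above the bench, fixed on the base; origin and axes as axis. The tight place in its track cannot be seen, only felt
- home_stop: round rubber buffer, 14 mm across, 12 mm long, on the motor-end bracket; origin in the middle of its face, 34 mm above the bench. Springy: yields 1 mm per 3.5 N, 8 mm at most; above 20 N is ramming
- far_stop: the same rubber buffer on the far-end bracket
- driver: bystander: screwdriver, 170 mm, lying beside the slide on the robot's side
- spare_block: bystander: a spare runner block, 34 x 62 x 20 mm, lying beside the slide on the robot's side
- screw_tray: bystander: grey two-part tray of screws, 70 x 100 x 18 mm, behind the slide
- oil_bottle: bystander: small white oil bottle, 36 mm across, 85 mm high, standing behind the slide
- reel: bystander: component tape reel, 178 mm across, 11 mm high, lying flat towards the left of the bench
- board: bystander: circuit board 80 x 110 mm, lying towards the right of the bench
- nozzle: bystander: dark placement nozzle, 32 mm across, 26 mm high, standing towards the left of the bench

How it is judged (in metres and radians):
On the way, in this order (a step that is already met when the one before it is completed fails the run):
1. the carriage rests against the rubber stop at the motor end (value of joint travel below 0.0015 m and contact force between carriage and home_stop above 0.3 N), for 0.05 s.
2. the carriage has been stroked to the rubber stop at the far end (value of joint travel above 0.2185 m and contact force between carriage and far_stop above 0.3 N), for 0.05 s.
At the end, for the whole second after the job is handed in: the carriage stands still, let go, on the tight spot of the rail, within about 9 mm of its middle: there the rail presses on the carriage with more than 9 N (18 N at the middle; the slight roughness alone presses with 3 to 4 N) (contact force between carriage and rail above 9 N and velocity of joint travel between -0.003 and 0.003 m/s); the robot touches nothing.
It fails at once if a rubber stop is rammed (more than 20 N) (contact force between carriage and home_stop above 20 N or contact force between carriage and far_stop above 20 N).
It fails at once if a bystander on the bench is disturbed (moved more than 15 mm) (distance of any of driver, spare_block, screw_tray, oil_bottle, reel, board, nozzle from where it was at the start of the episode above 0.015 m).
It also fails if it takes over 69 s, if anything falls off the work surface, if the arm or the gripper's body presses on something with over 40 N, if the wrist force passes 120 N, or if a joint passes its speed limit or range.

### The arm

A 6-joint arm with a two-finger parallel gripper is mounted at the origin on the work surface. World frame = base frame: x ahead of the robot, y to its left, z up, the work surface at z = 0. Lengths are in mm, angles in rad, forces in N, time in s.
With the tool pointing down it reaches from about 350 to 975 mm from the base axis. Payload 7.1 kg.
Tool frame: the origin (TCP) lies on the front face of the gripper's body, between the roots of the fingers; the fingertips stand 80 mm ahead of it and the grasp point (between the pads) lies 61 mm ahead of it; z points along the fingers, y is the line along which they close (so a half turn about z gives the same grasp; the last joint's range is limited). The gripper opens to 88 mm and grips with 3 to 60 N. Pads are 20 mm wide; open, the fingers measure 115 mm over their backs; the gripper's body (75 mm by 178 mm) begins 61 mm behind the grasp point.
Start: joints at [-1.158, 0.423, 1.63, -0, 1.089, -0.019], TCP at [261.581, -567.61, 302.675] pointing down, gripper open.
Joint ranges: [-3, 3], [-0.9, 2.11], [0.09, 2.58], [-1.31, 4.45], [0.11, 2.69], [-2.54, 2.54]. Speed limits (rad/s): [2.39, 2.39, 3.01, 3.14, 3.14, 3.14].

### API

Orientations are given as a rotation vector (axis times angle).
In Python, from workcell import readout, vision, close_job gives the robot as it stands.
- The arm moves only by the tool servo_tool, never from a script. Its argument "plan" is a list that holds one entry, the list of rows, each a list of 7 numbers: the gripper command: -1 is fully open, 1 is shut, values between are in proportion, then the shift along the world's x, y, z in units of 40 mm (1.0 is 40 mm), then the turn, a rotation vector about the world's x, y, z in units of 5 degrees (1.0 is 5 degrees). A call has 1 to 5 rows; each row shifts and turns the commanded pose from where the row before left it; what a row does not reach is not made up. A row lasts 1/12 s, in which the tool goes at most 41.7 mm and 7.16 degrees, less where a joint would pass 70% of its speed; a pose out of reach is approached as far as the arm can. A call is refused whole if a number of a shift passes 1 or a number of a turn 1, either way. A call with a gripper value outside its range is refused whole. The fingers move at their own pace and stop on an object; the grip force is fixed at half the most. Time passes only in rows, so rows that do not move let the fingers close. It gives the time, the measured TCP pose, the force, the opening and the grip force at its end, in the units of the state.
- readout.get_obs(): the state, without advancing time (a new reading comes with each control period).
- vision.get_image(name): name is "scene" or "top" or "wrist"; returns the picture (480x640x3 uint8, red, green, blue); there is no depth.
- vision.camera_params(name): a dict with "fx", "fy", "cx", "cy" (pixels), "rvec" (rotation vector, rad) and "tvec" (3), from world to camera coordinates, as OpenCV has them; the wrist camera has in their place "hand_eye" (4x4, takes a point from camera to tool coordinates, whose origin is the TCP and whose axes are the flange's). Camera axes: x right, y down, z forward; pixel columns grow to the right and rows downward; lengths in mm; the calibration is good to about 2 mm. A picture is of the moment at which its call begins: read the wrist's pose just before it. camera_params takes no time and is no camera call.
- close_job(): hands the job in; it is judged then, once.
The state is a dict: "t": time; "qpos": joint angles; "qvel": joint speeds; "joint_torque": joint torques, N m; "ee_pos": TCP position; "orientation": TCP orientation; "ft_force": force on the tool from outside, world axes, zero at the start; "moment": the same for the moment, N m; "width": finger opening in mm; "grasp_force": force on a finger pad.
Only numpy, scipy, OpenCV 4.12 (cv2) and the standard library are available. Lean on these libraries where they do the work, as an engineer would, in place of code of your own. Each camera call takes 0.05 s, during which the arm holds its last target. There are 200 camera calls.

## Working session

There is one attempt and no reset: what is moved stays moved. The work goes in short steps, Python scripts to look and compute and a tool call to move; the robot and the scene stay as the last step left them, time stands still between calls to the robot, and variables do not carry over. Pictures are saved under pics/ and viewed, at most 10 in all, crops included, and the job is handed in when it is done.

Besides the shell and the picture viewer there is one more tool, called after "Request:" as name(argument=value, ...) on one line, values as JSON. servo_tool: Moves the arm, as the interface text tells. Its arguments: {"type":"object","properties":{"plan":{"type":"array"}},"required":["plan"]}

```bash
mkdir -p pics; python3 - <<'E'
from workcell import readout, vision
import cv2
for n in("scene","top"):
    cv2.imwrite(f"pics/{n}0.png",vision.get_image(n)[:,:,::-1]); print(n,vision.camera_params(n))
o=readout.get_obs();print(o)
E
```

```text
scene {'fx': 522.2676159299427, 'fy': 522.2676159299427, 'cx': 318.6347719206749, 'cy': 229.64934293193505, 'rvec': array([ 2.19143691,  1.3045822 , -0.44220686]), 'tvec': array([-271.81785011, -330.45013982, 1609.86896271])}
top {'fx': 481.1781875111303, 'fy': 481.1781875111303, 'cx': 322.01335207305857, 'cy': 230.67015713129393, 'rvec': array([ 2.13855831, -2.13548983,  0.17478106]), 'tvec': array([ -16.67810755,  576.17897899, 1127.70326061])}
{'t': 0.1, 'qpos': array([-1.15800517e+00,  4.23759645e-01,  1.63059750e+00, -1.75521322e-05,
        1.08861473e+00, -1.90187712e-02]), 'qvel': array([-3.08327074e-04, -1.41118366e-03, -1.09928291e-04,  1.83805877e-03,
        3.98866307e-04,  2.56810902e-05]), 'joint_torque': array([-3.98301163e-04, -5.45615852e+01, -2.74323428e+01,  6.45432039e-02,
        1.88366929e-02, -3.08903725e-05]), 'ee_pos': array([ 261.42472938, -567.26875998,  301.9886593 ]), 'orientation': array([-3.06733308e+00, -6.72751384e-01,  4.47551915e-04]), 'ft_force': array([ 0.1330566 , -0.29540939, -0.02061084]), 'moment': array([-0.02559168,  0.01057777, -0.01115262]), 'grasp_force': 0.0, 'width': 88.19328864311187}
```

View pics/top0.png

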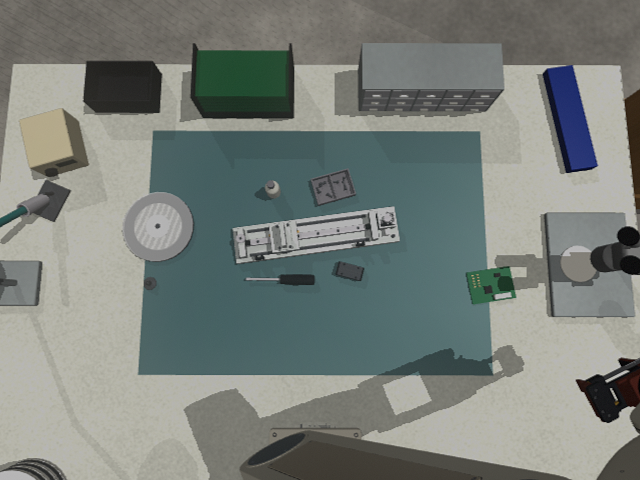

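View pics/scene0.png

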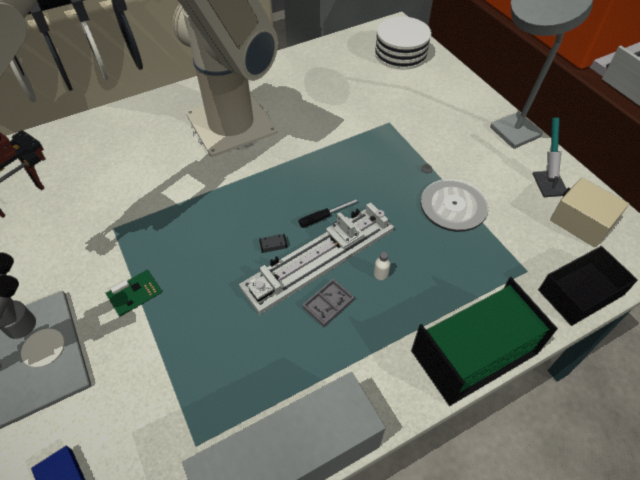

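The top view shows the slide running from about (233,245) to (400,225), with the motor at the right end near (385,220) and the carriage near (285,236). I'll zoom in on it.

```bash
python3 - <<'E'
import cv2
a=cv2.imread("pics/top0.png")[195:275,225:410]
cv2.imwrite("pics/c1.png",cv2.resize(a,None,fx=4.3,fy=4.3,interpolation=cv2.INTER_CUBIC))
E
```

```text
(no output)
```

View pics/c1.png

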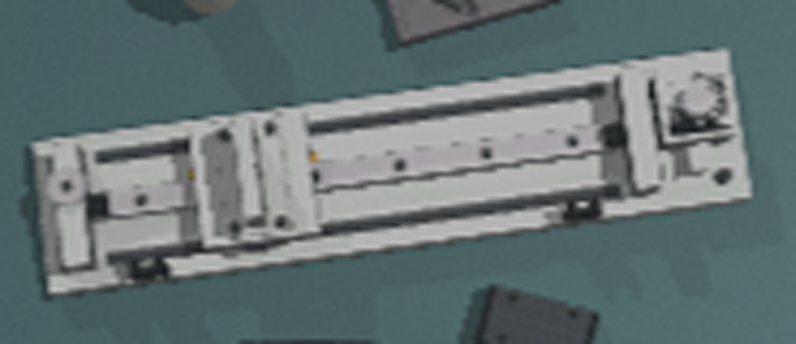

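The crop shows the base corners at about (33,143), (728,50), (750,195) and (48,295). The carriage plate spans x≈195..312, and the web top edge runs about (238..262, 120..235).

```bash
cat >h.py <<'E'
import numpy as np,cv2
from workcell import readout,vision
P=vision.camera_params("top")
R,_=cv2.Rodrigues(P["rvec"]);t=P["tvec"];C=-R.T@t
def back(u,v,z):
    d=R.T@np.array([(u-P["cx"])/P["fx"],(v-P["cy"])/P["fy"],1]);return C+d*(z-C[2])/d[2]
def crop(u,v,z): return back(u/4.3+225-.4,v/4.3+195-.4,z)
E
python3 - <<'E'
from h import *
c=[crop(*p,20)[:2] for p in((33,143),(728,50),(750,195),(48,295))]
for p in c:print(p)
far=(c[0]+c[3])/2; mot=(c[1]+c[2])/2
u=far-mot;L=np.linalg.norm(u);u/=L
print("len",L,"w",np.linalg.norm(c[0]-c[3]),np.linalg.norm(c[1]-c[2]))
# width-edge estimate angle
O=(far+mot)/2+u*20
print("dir",u,np.degrees(np.arctan2(-u[0],u[1])),"O",O)
x=np.array([u[1],-u[0]])
for n,p in dict(web=crop(250,178,97),pl=crop(200,190,52),pr=crop(312,170,52)).items(): print(n,p,(p[:2]-O)@u,(p[:2]-O)@x)
print(readout.get_obs()["ee_pos"])
E
```

```text
[587.40828519 208.47687057]
[ 643.28429259 -196.8802749 ]
[ 557.48959761 -207.66604329]
[498.85979827 197.06861056]
len 409.0722134027438 w 89.28036140274656 86.4700091787412
dir [-0.13995794  0.99015745] 8.045412292678789 O [568.96133466  20.05293973]
web [555.27461077  75.72126754  97.        ] 57.03597515570048 -5.7607872674667595
pl [555.2528427  107.48737485  52.        ] 88.49246957976521 -1.336422220853871
pr [566.7565541   44.47630615  52.        ] 24.491554753054263 1.2351640920168427
[ 261.42472938 -567.26875998  301.9886593 ]
```

Request:
servo_tool(plan=[[[-1,0.42,0.9,0,0,0,-0.66],[-1,0.42,0.9,0,0,0,-0.66],[-1,0.42,0.9,0,0,0,-0.66],[-1,0.42,0.9,0,0,0,-0.66],[-1,0.42,0.9,0,0,0,-0.66]]])

```text
t: 0.52
ee_pos: [345.7, -385.8, 302.4]
orientation: [-3.133, -0.22, 0.001]
ft_force: [0.5, -0.4, 0.1]
width: 87.6
grasp_force: 0.0
```

Request:
servo_tool(plan=[[[-1,0.42,0.9,0,0,0,0],[-1,0.42,0.9,0,0,0,0],[-1,0.42,0.9,0,0,0,0],[-1,0.42,0.9,0,0,0,0],[-1,0.42,0.9,0,0,0,0]]])

```text
t: 0.93
ee_pos: [429.8, -205.7, 302.6]
orientation: [-3.133, -0.225, 0.0]
ft_force: [0.3, -1.5, -0.4]
width: 87.9
grasp_force: 0.0
```

Request:
servo_tool(plan=[[[-1,0.42,0.9,0,0,0,0],[-1,0.42,0.9,0,0,0,0],[-1,0.42,0.9,0,0,0,0],[-1,0.42,0.9,0,0,0,0],[-1,0.42,0.9,0,0,0,0]]])

```text
t: 1.35
ee_pos: [513.8, -25.6, 302.6]
orientation: [3.133, 0.226, -0.0]
ft_force: [0.8, -0.3, -0.5]
width: 88.2
grasp_force: 0.0
```

Request:
servo_tool(plan=[[[-1,0.4,0.85,-0.4,0,0,0],[-1,0.4,0.85,-0.4,0,0,0],[-1,0.38,0.85,-0.4,0,0,0],[-1,0,0,-0.4,0,0,0],[-1,0,0,0,0,0,0]]])

```text
t: 1.77
ee_pos: [559.5, 76.1, 235.4]
orientation: [3.133, 0.231, -0.009]
ft_force: [-0.5, -0.3, 0.3]
width: 87.7
grasp_force: 0.0
```

```bash
python3 - <<'E'
from h import *
o=readout.get_obs();im=vision.get_image("wrist");cv2.imwrite("pics/w1.png",im[:,:,::-1]);W=vision.camera_params("wrist");print(W,o["ee_pos"])
H=np.array(W["hand_eye"]);Rt=cv2.Rodrigues(o["orientation"])[0]
O=np.array([568.96,20.05]);u=np.array([-.13996,.99016]);x=np.array([u[1],-u[0]])
def proj(p):
    q=np.linalg.inv(H)@np.r_[Rt.T@(p-o["ee_pos"]),1];return W["fx"]*q[0]/q[2]+W["cx"],W["fy"]*q[1]/q[2]+W["cy"]
for s in(-28,28):
  for y in(52,62): print(s,y,proj(np.r_[O+u*y+x*s,97]))
E
```

```text
{'fx': 375.26655474973296, 'fy': 375.26655474973296, 'cx': 324.8344731345792, 'cy': 229.4337404979511, 'hand_eye': array([[-1.35876320e-03, -9.52076497e-01, -3.05856990e-01,
         8.44651686e+01],
       [ 9.99999052e-01, -1.22550025e-03, -6.27717951e-04,
         7.28637009e-01],
       [ 2.22807690e-04, -3.05857553e-01,  9.52077259e-01,
        -8.22186878e+01],
       [ 0.00000000e+00,  0.00000000e+00,  0.00000000e+00,
         1.00000000e+00]])} [559.45141     76.11638705 235.3547819 ]
-28 52 (np.float64(331.2433620930364), np.float64(286.9435334072972))
-28 62 (np.float64(315.85261732963556), np.float64(286.86605329068124))
28 52 (np.float64(332.2350253626193), np.float64(203.15855367375426))
28 62 (np.float64(315.65980075263315), np.float64(203.07036425134464))
```

View pics/w1.png

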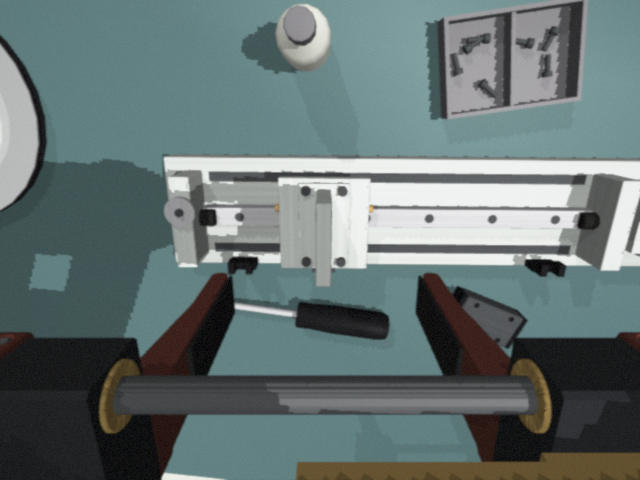

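The wrist view shows the web top edge at u≈316..331, v≈190..286. This matches the projection at travel ≈ 0.167, and it is centred between the fingers. Next I descend and close.

Request:
servo_tool(plan=[[[-1,0,0.03,-0.6,0,0,0],[-1,0,0,-0.6,0,0,0],[-1,0,0,-0.6,0,0,0],[-1,0,0,-0.45,0,0,0],[-1,0,0,0,0,0,0]]])

```text
t: 2.23
ee_pos: [558.9, 74.2, 146.5]
orientation: [3.133, 0.223, -0.008]
ft_force: [-1.5, -0.4, -0.2]
width: 87.5
grasp_force: 0.0
```

Request:
servo_tool(plan=[[[1,0,0,0,0,0,0],[1,0,0,0,0,0,0],[1,0,0,0,0,0,0],[1,0,0,0,0,0,0],[1,0,0,0,0,0,0]]])

```text
t: 2.65
ee_pos: [561.3, 75.6, 149.9]
orientation: [-3.133, -0.226, -0.003]
ft_force: [0.8, 0.0, 0.7]
width: 57.8
grasp_force: 0.0
```

Request:
servo_tool(plan=[[[1,0,0,0,0,0,0],[1,0,0,0,0,0,0],[1,0,0,0,0,0,0],[1,0,0,0,0,0,0],[1,0,0,0,0,0,0]]])

```text
t: 3.07
ee_pos: [560.7, 75.7, 148.6]
orientation: [-3.133, -0.226, 0.0]
ft_force: [-0.8, 2.7, 0.9]
width: 24.4
grasp_force: 1.3
```

Request:
servo_tool(plan=[[[1,0,0,0,0,0,0],[1,0,0,0,0,0,0],[1,0,0,0,0,0,0],[1,0,0,0,0,0,0],[1,0,0,0,0,0,0]]])

```text
t: 3.48
ee_pos: [561.5, 75.8, 150.5]
orientation: [-3.133, -0.225, -0.003]
ft_force: [-4.2, 0.4, 16.9]
width: 10.0
grasp_force: 44.7
```

Request:
servo_tool(plan=[[[1,0.0175,-0.124,0,0,0,0],[1,0.0175,-0.124,0,0,0,0]]])

```text
t: 3.65
ee_pos: [562.9, 66.1, 150.5]
orientation: [-3.133, -0.225, -0.003]
ft_force: [-4.8, 1.5, 17.0]
width: 9.8
grasp_force: 44.7
```

Request:
servo_tool(plan=[[[1,0.0175,-0.124,0,0,0,0],[1,0.0175,-0.124,0,0,0,0]]])

```text
t: 3.82
ee_pos: [564.3, 56.0, 150.5]
orientation: [-3.133, -0.225, -0.003]
ft_force: [-4.4, 4.0, 15.8]
width: 9.9
grasp_force: 44.8
```

Request:
servo_tool(plan=[[[1,0.0175,-0.124,0,0,0,0],[1,0.0175,-0.124,0,0,0,0]]])

```text
t: 3.98
ee_pos: [565.6, 46.8, 150.5]
orientation: [-3.132, -0.224, -0.003]
ft_force: [-4.9, 9.5, 17.1]
width: 9.5
grasp_force: 44.9
```

Request:
servo_tool(plan=[[[1,0.0175,-0.124,0,0,0,0],[1,0.0175,-0.124,0,0,0,0]]])

```text
t: 4.15
ee_pos: [567.0, 36.6, 150.5]
orientation: [-3.132, -0.225, -0.003]
ft_force: [-4.8, 2.1, 16.8]
width: 9.9
grasp_force: 44.7
```

Request:
servo_tool(plan=[[[1,0.0175,-0.124,0,0,0,0],[1,0.0175,-0.124,0,0,0,0]]])

```text
t: 4.32
ee_pos: [568.5, 26.1, 150.5]
orientation: [-3.133, -0.225, -0.003]
ft_force: [-3.7, 1.0, 16.8]
width: 9.7
grasp_force: 44.7
```

Request:
servo_tool(plan=[[[1,0.0175,-0.124,0,0,0,0],[1,0.0175,-0.124,0,0,0,0]]])

```text
t: 4.48
ee_pos: [569.9, 16.1, 150.5]
orientation: [-3.133, -0.225, -0.003]
ft_force: [-3.7, 1.4, 17.1]
width: 9.9
grasp_force: 44.7
```

Request:
servo_tool(plan=[[[1,0.0175,-0.124,0,0,0,0],[1,0.0175,-0.124,0,0,0,0]]])

```text
t: 4.65
ee_pos: [571.3, 6.1, 150.5]
orientation: [-3.133, -0.225, -0.003]
ft_force: [-3.7, 1.2, 17.1]
width: 9.9
grasp_force: 44.7
```

Request:
servo_tool(plan=[[[1,0.0175,-0.124,0,0,0,0],[1,0.0175,-0.124,0,0,0,0]]])

```text
t: 4.82
ee_pos: [572.7, -3.8, 150.5]
orientation: [-3.133, -0.225, -0.003]
ft_force: [-3.7, 0.9, 16.0]
width: 9.7
grasp_force: 44.7
```

Request:
servo_tool(plan=[[[1,0.0175,-0.124,0,0,0,0],[1,0.0175,-0.124,0,0,0,0]]])

```text
t: 4.98
ee_pos: [574.0, -13.8, 150.5]
orientation: [-3.133, -0.225, -0.003]
ft_force: [-5.3, 2.6, 16.2]
width: 9.9
grasp_force: 44.7
```

Request:
servo_tool(plan=[[[1,0.0175,-0.124,0,0,0,0],[1,0.0175,-0.124,0,0,0,0]]])

```text
t: 5.15
ee_pos: [575.5, -23.7, 150.5]
orientation: [-3.133, -0.224, -0.003]
ft_force: [-4.4, 1.6, 17.0]
width: 9.9
grasp_force: 44.7
```

Request:
servo_tool(plan=[[[1,0.0175,-0.124,0,0,0,0],[1,0.0175,-0.124,0,0,0,0]]])

```text
t: 5.32
ee_pos: [576.8, -33.6, 150.5]
orientation: [-3.133, -0.225, -0.002]
ft_force: [-4.6, 1.5, 16.7]
width: 9.4
grasp_force: 44.7
```

Request:
servo_tool(plan=[[[1,0.0175,-0.124,0,0,0,0],[1,0.0175,-0.124,0,0,0,0]]])

```text
t: 5.48
ee_pos: [578.2, -43.6, 150.5]
orientation: [-3.133, -0.225, -0.002]
ft_force: [-3.9, 0.7, 16.6]
width: 10.2
grasp_force: 44.7
```

Request:
servo_tool(plan=[[[1,0.0175,-0.124,0,0,0,0],[1,0.0175,-0.124,0,0,0,0]]])

```text
t: 5.65
ee_pos: [579.6, -53.5, 150.5]
orientation: [-3.133, -0.225, -0.002]
ft_force: [-4.4, 2.0, 17.3]
width: 9.6
grasp_force: 44.7
```

Request:
servo_tool(plan=[[[1,0.0175,-0.124,0,0,0,0],[1,0.0175,-0.124,0,0,0,0]]])

```text
t: 5.82
ee_pos: [581.0, -63.5, 150.5]
orientation: [-3.133, -0.225, -0.002]
ft_force: [-3.5, 1.0, 15.8]
width: 9.8
grasp_force: 44.7
```

Request:
servo_tool(plan=[[[1,0.0175,-0.124,0,0,0,0],[1,0.0175,-0.124,0,0,0,0]]])

```text
t: 5.98
ee_pos: [582.4, -73.4, 150.5]
orientation: [-3.133, -0.225, -0.002]
ft_force: [-3.9, 1.3, 16.6]
width: 10.2
grasp_force: 44.7
```

Request:
servo_tool(plan=[[[1,0.0175,-0.124,0,0,0,0],[1,0.0175,-0.124,0,0,0,0],[1,0,0,0,0,0,0]]])

```text
t: 6.23
ee_pos: [583.9, -84.1, 150.5]
orientation: [3.133, 0.224, 0.003]
ft_force: [-4.7, -2.3, 16.0]
width: 10.0
grasp_force: 44.7
```

Request:
servo_tool(plan=[[[1,0.007,-0.05,0,0,0,0],[1,0,0,0,0,0,0]]])

```text
t: 6.4
ee_pos: [584.1, -85.6, 150.5]
orientation: [3.133, 0.224, 0.002]
ft_force: [-4.0, -0.8, 16.0]
width: 10.1
grasp_force: 44.7
```

Request:
servo_tool(plan=[[[1,0.007,-0.05,0,0,0,0],[1,0,0,0,0,0,0]]])

```text
t: 6.57
ee_pos: [584.3, -87.5, 150.5]
orientation: [3.133, 0.225, 0.002]
ft_force: [-5.3, 0.2, 16.4]
width: 9.8
grasp_force: 44.7
```

Request:
servo_tool(plan=[[[1,0.006,-0.04,0,0,0,0],[1,0,0,0,0,0,0]]])

```text
t: 6.73
ee_pos: [584.6, -89.0, 150.5]
orientation: [3.133, 0.225, 0.002]
ft_force: [-4.8, -0.5, 16.8]
width: 9.5
grasp_force: 44.7
```

Request:
servo_tool(plan=[[[1,0.006,-0.04,0,0,0,0],[1,0,0,0,0,0,0]]])

```text
t: 6.9
ee_pos: [584.7, -90.3, 150.5]
orientation: [-3.133, -0.224, -0.002]
ft_force: [-4.3, 2.8, 17.1]
width: 10.0
grasp_force: 44.7
```

Request:
servo_tool(plan=[[[1,0.004,-0.03,0,0,0,0],[1,0,0,0,0,0,0]]])

```text
t: 7.07
ee_pos: [584.8, -91.1, 150.5]
orientation: [-3.133, -0.224, -0.002]
ft_force: [-3.1, 5.1, 17.6]
width: 9.8
grasp_force: 44.7
```

Request:
servo_tool(plan=[[[1,0.004,-0.03,0,0,0,0],[1,0,0,0,0,0,0],[1,0,0,0,0,0,0]]])

```text
t: 7.32
ee_pos: [585.0, -91.8, 150.5]
orientation: [-3.132, -0.224, -0.002]
ft_force: [-4.3, 6.8, 17.2]
width: 9.9
grasp_force: 44.7
```

Request:
servo_tool(plan=[[[1,-0.0245,0.173,0,0,0,0],[1,-0.0245,0.173,0,0,0,0],[1,-0.0245,0.173,0,0,0,0],[1,-0.0245,0.173,0,0,0,0],[1,-0.0245,0.173,0,0,0,0]]])

```text
t: 7.73
ee_pos: [580.2, -58.4, 150.5]
orientation: [3.133, 0.225, 0.003]
ft_force: [-3.3, -2.6, 15.8]
width: 9.6
grasp_force: 44.6
```

Request:
servo_tool(plan=[[[1,-0.0245,0.173,0,0,0,0],[1,-0.0245,0.173,0,0,0,0],[1,-0.0245,0.173,0,0,0,0],[1,-0.0245,0.173,0,0,0,0],[1,-0.0245,0.173,0,0,0,0]]])

```text
t: 8.15
ee_pos: [575.4, -23.7, 150.5]
orientation: [3.133, 0.225, 0.003]
ft_force: [-4.4, -3.2, 15.2]
width: 10.2
grasp_force: 44.7
```

Request:
servo_tool(plan=[[[1,-0.0245,0.173,0,0,0,0],[1,-0.0245,0.173,0,0,0,0],[1,-0.0245,0.173,0,0,0,0],[1,-0.0245,0.173,0,0,0,0],[1,-0.0245,0.173,0,0,0,0]]])

```text
t: 8.57
ee_pos: [570.6, 11.0, 150.5]
orientation: [3.133, 0.225, 0.003]
ft_force: [-2.7, -3.0, 15.8]
width: 10.1
grasp_force: 44.7
```

Request:
servo_tool(plan=[[[1,-0.0105,0.0743,0,0,0,0],[1,-0.0105,0.0743,0,0,0,0],[1,-0.0105,0.0743,0,0,0,0],[1,-0.0105,0.0743,0,0,0,0]]])

```text
t: 8.9
ee_pos: [568.9, 22.8, 150.5]
orientation: [3.133, 0.225, 0.003]
ft_force: [-3.3, -1.9, 16.1]
width: 9.6
grasp_force: 44.7
```

Request:
servo_tool(plan=[[[1,-0.0105,0.0743,0,0,0,0]]])

```text
t: 8.98
ee_pos: [568.5, 25.7, 150.5]
orientation: [3.133, 0.225, 0.003]
ft_force: [-3.7, -3.4, 16.2]
width: 9.8
grasp_force: 44.6
```

Request:
servo_tool(plan=[[[1,-0.0105,0.0743,0,0,0,0]]])

```text
t: 9.07
ee_pos: [568.1, 28.7, 150.5]
orientation: [3.133, 0.225, 0.003]
ft_force: [-3.8, -2.0, 15.5]
width: 9.6
grasp_force: 44.6
```

Request:
servo_tool(plan=[[[1,-0.0105,0.0743,0,0,0,0]]])

```text
t: 9.15
ee_pos: [567.7, 31.7, 150.5]
orientation: [3.133, 0.225, 0.003]
ft_force: [-3.8, -2.1, 16.3]
width: 9.9
grasp_force: 44.6
```

Request:
servo_tool(plan=[[[1,-0.0105,0.0743,0,0,0,0]]])

```text
t: 9.23
ee_pos: [567.3, 34.7, 150.5]
orientation: [3.133, 0.225, 0.003]
ft_force: [-4.8, -2.3, 16.6]
width: 9.9
grasp_force: 44.7
```

Request:
servo_tool(plan=[[[1,-0.0105,0.0743,0,0,0,0]]])

```text
t: 9.32
ee_pos: [566.9, 37.4, 150.5]
orientation: [3.133, 0.225, 0.003]
ft_force: [-3.1, -6.9, 15.9]
width: 9.7
grasp_force: 44.7
```

Request:
servo_tool(plan=[[[1,-0.0105,0.0743,0,0,0,0]]])

```text
t: 9.4
ee_pos: [566.5, 40.0, 150.5]
orientation: [3.132, 0.226, 0.003]
ft_force: [-2.9, -9.8, 16.6]
width: 10.0
grasp_force: 44.7
```

Request:
servo_tool(plan=[[[1,-0.0105,0.0743,0,0,0,0]]])

```text
t: 9.48
ee_pos: [566.2, 42.7, 150.5]
orientation: [3.132, 0.226, 0.003]
ft_force: [-2.5, -9.6, 16.4]
width: 10.0
grasp_force: 44.7
```

Request:
servo_tool(plan=[[[1,-0.0105,0.0743,0,0,0,0]]])

```text
t: 9.57
ee_pos: [565.8, 45.6, 150.5]
orientation: [3.132, 0.226, 0.004]
ft_force: [-2.6, -10.3, 15.8]
width: 9.5
grasp_force: 44.7
```

Request:
servo_tool(plan=[[[1,-0.0105,0.0743,0,0,0,0]]])

```text
t: 9.65
ee_pos: [565.3, 48.6, 150.5]
orientation: [3.132, 0.225, 0.003]
ft_force: [-2.4, -7.9, 16.2]
width: 9.9
grasp_force: 44.7
```

Request:
servo_tool(plan=[[[1,-0.0105,0.0743,0,0,0,0]]])

```text
t: 9.73
ee_pos: [564.9, 51.7, 150.5]
orientation: [3.132, 0.225, 0.003]
ft_force: [-2.8, -5.6, 16.5]
width: 9.9
grasp_force: 44.7
```

Request:
servo_tool(plan=[[[1,-0.0105,0.0743,0,0,0,0]]])

```text
t: 9.82
ee_pos: [564.4, 55.0, 150.5]
orientation: [3.133, 0.225, 0.003]
ft_force: [-3.7, -3.7, 16.8]
width: 10.1
grasp_force: 44.7
```

Request:
servo_tool(plan=[[[1,-0.0105,0.0743,0,0,0,0]]])

```text
t: 9.9
ee_pos: [564.0, 58.3, 150.5]
orientation: [3.133, 0.224, 0.003]
ft_force: [-3.8, -2.3, 16.4]
width: 9.8
grasp_force: 44.7
```

Request:
servo_tool(plan=[[[1,-0.0105,0.0743,0,0,0,0]]])

```text
t: 9.98
ee_pos: [563.5, 61.4, 150.5]
orientation: [3.133, 0.225, 0.003]
ft_force: [-3.9, -2.2, 16.5]
width: 9.8
grasp_force: 44.7
```

Request:
servo_tool(plan=[[[1,-0.0105,0.0743,0,0,0,0]]])

```text
t: 10.07
ee_pos: [563.1, 64.4, 150.5]
orientation: [3.133, 0.225, 0.003]
ft_force: [-3.2, -2.1, 16.4]
width: 9.8
grasp_force: 44.7
```

Request:
servo_tool(plan=[[[1,-0.0105,0.0743,0,0,0,0]]])

```text
t: 10.15
ee_pos: [562.7, 67.4, 150.5]
orientation: [3.133, 0.225, 0.003]
ft_force: [-2.9, -1.7, 16.7]
width: 10.0
grasp_force: 44.7
```

Request:
servo_tool(plan=[[[1,-0.0105,0.0743,0,0,0,0]]])

```text
t: 10.23
ee_pos: [562.3, 70.4, 150.5]
orientation: [3.133, 0.225, 0.003]
ft_force: [-3.7, -2.9, 16.3]
width: 9.8
grasp_force: 44.7
```

Request:
servo_tool(plan=[[[1,-0.0105,0.0743,0,0,0,0]]])

```text
t: 10.32
ee_pos: [561.9, 73.4, 150.5]
orientation: [3.133, 0.225, 0.003]
ft_force: [-3.1, -1.7, 16.7]
width: 10.0
grasp_force: 44.7
```

Request:
servo_tool(plan=[[[1,-0.0105,0.0743,0,0,0,0]]])

```text
t: 10.4
ee_pos: [561.5, 76.4, 150.5]
orientation: [3.133, 0.225, 0.003]
ft_force: [-1.7, -2.6, 16.5]
width: 9.5
grasp_force: 44.7
```

Request:
servo_tool(plan=[[[1,-0.0175,0.124,0,0,0,0],[1,-0.0175,0.124,0,0,0,0]]])

```text
t: 10.57
ee_pos: [560.1, 86.3, 150.5]
orientation: [3.133, 0.225, 0.003]
ft_force: [-2.2, -2.8, 16.3]
width: 10.2
grasp_force: 44.7
```

Request:
servo_tool(plan=[[[1,-0.0175,0.124,0,0,0,0],[1,-0.0175,0.124,0,0,0,0]]])

```text
t: 10.73
ee_pos: [558.7, 96.2, 150.5]
orientation: [3.133, 0.225, 0.003]
ft_force: [-2.6, -3.0, 16.7]
width: 9.6
grasp_force: 44.7
```

Request:
servo_tool(plan=[[[1,-0.0175,0.124,0,0,0,0],[1,-0.0175,0.124,0,0,0,0]]])

```text
t: 10.9
ee_pos: [557.3, 106.3, 150.5]
orientation: [-3.134, -0.225, -0.004]
ft_force: [-3.0, -2.7, 16.4]
width: 9.9
grasp_force: 44.7
```

Request:
servo_tool(plan=[[[1,-0.0175,0.124,0,0,0,0],[1,-0.0175,0.124,0,0,0,0]]])

```text
t: 11.07
ee_pos: [555.9, 116.3, 150.5]
orientation: [-3.133, -0.225, -0.004]
ft_force: [-2.7, -2.5, 15.7]
width: 10.0
grasp_force: 44.7
```

Request:
servo_tool(plan=[[[1,-0.01,0.075,0,0,0,0],[1,-0.01,0.075,0,0,0,0]]])

```text
t: 11.23
ee_pos: [555.0, 122.3, 150.5]
orientation: [-3.133, -0.225, -0.003]
ft_force: [-3.2, -2.2, 16.1]
width: 9.9
grasp_force: 44.7
```

Request:
servo_tool(plan=[[[1,-0.007,0.05,0,0,0,0],[1,-0.007,0.05,0,0,0,0]]])

```text
t: 11.4
ee_pos: [554.5, 126.3, 150.5]
orientation: [-3.133, -0.225, -0.004]
ft_force: [-2.9, -2.6, 16.6]
width: 10.2
grasp_force: 44.7
```

Request:
servo_tool(plan=[[[1,-0.005,0.035,0,0,0,0]]])

```text
t: 11.48
ee_pos: [554.3, 127.7, 150.5]
orientation: [-3.133, -0.225, -0.003]
ft_force: [-2.1, -2.6, 16.2]
width: 9.6
grasp_force: 44.7
```

Request:
servo_tool(plan=[[[1,-0.004,0.03,0,0,0,0]]])

```text
t: 11.57
ee_pos: [554.2, 128.8, 150.5]
orientation: [-3.133, -0.225, -0.003]
ft_force: [-2.6, -3.0, 16.4]
width: 9.6
grasp_force: 44.7
```

Request:
servo_tool(plan=[[[1,-0.004,0.03,0,0,0,0],[1,0,0,0,0,0,0]]])

```text
t: 11.73
ee_pos: [554.0, 129.9, 150.5]
orientation: [3.133, 0.225, 0.003]
ft_force: [-3.3, -3.5, 15.4]
width: 10.1
grasp_force: 44.7
```

Request:
servo_tool(plan=[[[1,-0.004,0.03,0,0,0,0],[1,0,0,0,0,0,0]]])

```text
t: 11.9
ee_pos: [553.9, 130.7, 150.5]
orientation: [3.133, 0.225, 0.003]
ft_force: [-2.1, -5.2, 16.8]
width: 9.8
grasp_force: 44.7
```

Request:
servo_tool(plan=[[[1,-0.004,0.03,0,0,0,0],[1,0,0,0,0,0,0],[1,0,0,0,0,0,0]]])

```text
t: 12.15
ee_pos: [553.8, 131.4, 150.5]
orientation: [3.132, 0.225, 0.003]
ft_force: [-1.8, -7.3, 16.7]
width: 10.1
grasp_force: 44.7
```

Request:
servo_tool(plan=[[[1,-0.004,0.03,0,0,0,0],[1,0,0,0,0,0,0],[1,0,0,0,0,0,0]]])

```text
t: 12.4
ee_pos: [553.7, 132.3, 150.5]
orientation: [3.132, 0.225, 0.003]
ft_force: [-2.6, -9.9, 15.9]
width: 9.9
grasp_force: 44.7
```

Request:
servo_tool(plan=[[[1,0.0245,-0.173,0,0,0,0],[1,0.0245,-0.173,0,0,0,0],[1,0.0245,-0.173,0,0,0,0],[1,0.0245,-0.173,0,0,0,0],[1,0.0245,-0.173,0,0,0,0]]])

```text
t: 12.82
ee_pos: [558.3, 99.1, 150.5]
orientation: [-3.133, -0.225, -0.003]
ft_force: [-4.2, 1.7, 17.3]
width: 9.7
grasp_force: 44.8
```

Request:
servo_tool(plan=[[[1,0.0245,-0.173,0,0,0,0],[1,0.0245,-0.173,0,0,0,0],[1,0.0245,-0.173,0,0,0,0],[1,0.0245,-0.173,0,0,0,0],[1,0.0175,-0.124,0,0,0,0]]])

```text
t: 13.23
ee_pos: [562.9, 66.1, 150.5]
orientation: [-3.133, -0.224, -0.003]
ft_force: [-4.2, 1.6, 16.8]
width: 9.9
grasp_force: 44.7
```

Request:
servo_tool(plan=[[[1,0.0105,-0.0743,0,0,0,0]]])

```text
t: 13.32
ee_pos: [563.3, 63.1, 150.5]
orientation: [-3.133, -0.224, -0.003]
ft_force: [-3.8, 1.9, 16.1]
width: 9.9
grasp_force: 44.7
```

Request:
servo_tool(plan=[[[1,0.0105,-0.0743,0,0,0,0]]])

```text
t: 13.4
ee_pos: [563.7, 60.4, 150.5]
orientation: [-3.133, -0.224, -0.003]
ft_force: [-4.2, 1.1, 16.9]
width: 9.9
grasp_force: 44.7
```

Request:
servo_tool(plan=[[[1,0.0105,-0.0743,0,0,0,0]]])

```text
t: 13.48
ee_pos: [564.1, 57.5, 150.5]
orientation: [-3.133, -0.224, -0.003]
ft_force: [-4.0, 1.9, 17.7]
width: 10.1
grasp_force: 44.8
```

Request:
servo_tool(plan=[[[1,0.0105,-0.0743,0,0,0,0]]])

```text
t: 13.57
ee_pos: [564.5, 54.8, 150.4]
orientation: [-3.133, -0.224, -0.003]
ft_force: [-5.5, 5.3, 16.8]
width: 10.0
grasp_force: 44.8
```

Request:
servo_tool(plan=[[[1,0.0105,-0.0743,0,0,0,0]]])

```text
t: 13.65
ee_pos: [564.9, 52.2, 150.5]
orientation: [-3.132, -0.224, -0.003]
ft_force: [-5.1, 7.3, 17.3]
width: 10.1
grasp_force: 44.9
```

Request:
servo_tool(plan=[[[1,0.0105,-0.0743,0,0,0,0]]])

```text
t: 13.73
ee_pos: [565.2, 49.5, 150.5]
orientation: [-3.132, -0.224, -0.003]
ft_force: [-4.3, 8.5, 17.5]
width: 9.6
grasp_force: 44.9
```

Request:
servo_tool(plan=[[[1,0.0105,-0.0743,0,0,0,0]]])

```text
t: 13.82
ee_pos: [565.6, 46.6, 150.5]
orientation: [-3.132, -0.224, -0.002]
ft_force: [-5.0, 9.1, 17.3]
width: 9.7
grasp_force: 44.9
```

Request:
servo_tool(plan=[[[1,0.0105,-0.0743,0,0,0,0]]])

```text
t: 13.9
ee_pos: [566.0, 43.7, 150.5]
orientation: [-3.132, -0.224, -0.002]
ft_force: [-5.3, 7.0, 17.3]
width: 10.0
grasp_force: 44.9
```

Request:
servo_tool(plan=[[[1,0.0105,-0.0743,0,0,0,0]]])

```text
t: 13.98
ee_pos: [566.5, 40.5, 150.5]
orientation: [-3.132, -0.224, -0.003]
ft_force: [-5.0, 4.7, 17.3]
width: 9.8
grasp_force: 44.9
```

Request:
servo_tool(plan=[[[1,0.0105,-0.0743,0,0,0,0]]])

```text
t: 14.07
ee_pos: [566.9, 37.3, 150.5]
orientation: [-3.132, -0.225, -0.003]
ft_force: [-4.8, 2.7, 16.3]
width: 9.9
grasp_force: 44.8
```

Request:
servo_tool(plan=[[[1,0.0105,-0.0743,0,0,0,0]]])

```text
t: 14.15
ee_pos: [567.4, 34.0, 150.5]
orientation: [-3.133, -0.225, -0.003]
ft_force: [-4.5, 0.5, 16.4]
width: 9.5
grasp_force: 44.7
```

Both directions give edges at TCP y ≈ 36 and 57, with the drag dropping after ≈ 46, so the middle is at about 46. I'll move there and release.

Request:
servo_tool(plan=[[[1,-0.0105,0.0743,0,0,0,0],[1,-0.0105,0.0743,0,0,0,0],[1,-0.0105,0.0743,0,0,0,0],[1,-0.0105,0.0743,0,0,0,0],[1,0,0,0,0,0,0]]])

```text
t: 14.57
ee_pos: [565.8, 45.3, 150.5]
orientation: [3.133, 0.225, 0.003]
ft_force: [-4.0, -0.0, 17.9]
width: 9.8
grasp_force: 44.8
```

Request:
servo_tool(plan=[[[-1,0,0,0,0,0,0],[-1,0,0,0,0,0,0],[-1,0,0,0,0,0,0],[-1,0,0,0,0,0,0],[-1,0,0,0,0,0,0]]])

```text
t: 14.98
ee_pos: [564.9, 45.5, 148.4]
orientation: [3.133, 0.226, -0.001]
ft_force: [0.0, 0.7, 0.7]
width: 39.9
grasp_force: 0.0
```

Request:
servo_tool(plan=[[[-1,0,0,0.3,0,0,0],[-1,0,0,0.6,0,0,0],[-1,0,0,0.7,0,0,0],[-1,0,0,0.5,0,0,0],[-1,0,0,0,0,0,0]]])

```text
t: 15.4
ee_pos: [567.2, 45.6, 237.4]
orientation: [3.133, 0.226, 0.011]
ft_force: [0.6, 0.4, -0.0]
width: 73.2
grasp_force: 0.0
```

```bash
python3 - <<'E'
from h import *
o=readout.get_obs();im=vision.get_image("wrist");cv2.imwrite("pics/w2.png",im[:,:,::-1]);W=vision.camera_params("wrist");print(o["ee_pos"],o["width"],o["ft_force"])
H=np.array(W["hand_eye"]);Rt=cv2.Rodrigues(o["orientation"])[0]
q=np.linalg.inv(H)@np.r_[Rt.T@(np.array([565.8,45.3,97])-o["ee_pos"]),1];print(W["fx"]*q[0]/q[2]+W["cx"],W["fy"]*q[1]/q[2]+W["cy"])
E
```

```text
[567.23733696  45.64827115 237.39346223] 73.21500173867321 [ 0.62526487  0.36882568 -0.02483699]
324.02864909528523 252.55744328437902
```

View pics/w2.png

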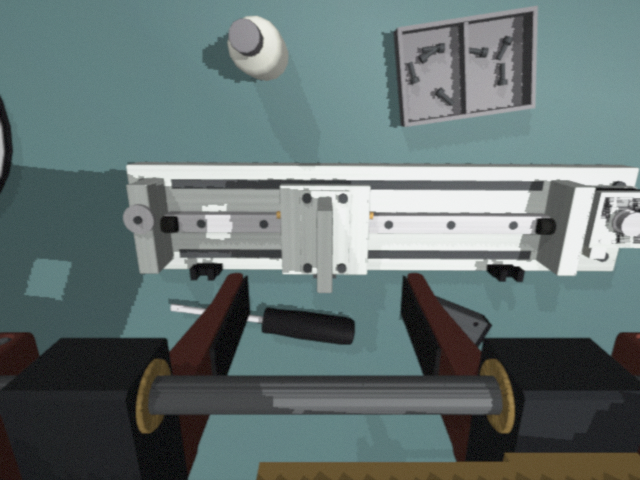

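The web stands at u≈324, exactly where it was released. The gripper is clear of it and the bystanders haven't moved.

```bash
python3 -c "
from workcell import close_job
print(close_job())"
```

```text
the job is handed in; nothing more can be done
None
```

I ran the carriage home, stroked it gently to the far stop, and left it standing, let go, at the middle of the tight spot, at travel ≈ 0.137 m (just over 60 % of the way from the motor end); the job is handed in, with no verdict returned.

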